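Load a battery pack into the sprung charging cradle on a nylon lifter

ROBOT

A 6-joint arm with a two-finger parallel gripper is mounted at the origin on a cart in front of the work surface, level with it; the furniture and walls round the work are solid. World frame = base frame: x ahead of the robot, y to its left, z up, the work surface at z = 0. Lengths are in mm, angles in rad, forces in N, time in s.
With the tool pointing down it reaches from about 400 to 925 mm from the base axis. Payload 12.5 kg.
Tool frame: the origin (TCP) lies midway between the tips of the shut fingers; the grasp point (between the pads) lies 19 mm behind it (env.tcp_to_grasp is the distance from the TCP to the grasp point, in mm); z points along the fingers, y is the line along which they close (so a half turn about z gives the same grasp; the last joint's range is limited). The gripper opens to 95 mm and grips with 3 to 60 N. Pads are 20 mm wide; open, the fingers measure 119 mm over their backs; the gripper's body (75 mm by 180 mm) begins 59 mm behind the grasp point.
Start: joints at [1.208, 0.491, 1.559, -0, 1.092, -0.106], TCP at [158.724, 604.528, 214.661] pointing down, gripper open.
Joint ranges: [-3.1, 3.1], [-0.84, 2.19], [0.05, 2.79], [-1.13, 4.28], [0.06, 2.93], [-2.69, 2.69]. Speed limits (rad/s): [2.22, 2.22, 2.79, 3.14, 3.14, 3.14].

INTERFACE

Orientations are given as [roll, pitch, yaw] about the fixed x, y, z axes, in that order (R = Rz(yaw) Ry(pitch) Rx(roll)).
In Python, from cell import env gives the robot as it stands. The module is installed in compiled form; this text tells all that it offers.
- The arm moves only by the tool step_arm, never from a script. Its argument "plan" is a list that holds one entry, the list of rows, each a list of 5 numbers: the shift along the tool's x, y, z in mm, then the turn about the tool's z in degrees, then the opening, from -1 (shut) to 1 (fully open). A call has 1 to 8 rows; each row is the pose to reach, as a shift and turn from the pose commanded when the call began, along the tool's axes at that moment; what a row does not reach only later rows make up. A row lasts 1/12 s, in which the tool goes at most 41.7 mm and 7.16 degrees, less where a joint would pass 70% of its speed; a pose out of reach is approached as far as the arm can. A call with a gripper value outside its range is refused whole. The fingers move at their own pace and stop on an object; the grip force is fixed at half the most. Time passes only in rows, so rows that repeat a pose let the fingers close. It gives the time, the measured TCP pose, the force, the opening and the grip force at its end, in the units of the state.
- env.state(): the state, without advancing time (a new reading comes with each control period).
- env.read_camera(name): name is "scene" or "top"; returns the picture (384x512x3 uint8, blue, green, red); there is no depth.
- env.get_calibration(name): a dict with "K" (3x3 intrinsics, pixels), "D" ([k1, k2, p1, p2, k3] as OpenCV has them; the pictures are not rectified), "extrinsics" (4x4, takes a point from world to camera coordinates). Camera axes: x right, y up, looking along -z (the intrinsics and any distortion apply to the point x, -y, -z); pixel columns grow to the right and rows downward; lengths in mm; the calibration is good to about 2 mm. A picture is of the moment at which its call begins. get_calibration takes no time and is no camera call.
- env.job_done(): hands the job in; it is judged then, once.
The state is a dict: "t": time; "joints": joint angles; "qvel": joint speeds; "tau": joint torques, N m; "eef_pos": TCP position; "tcp_rot": TCP orientation; "ft_force": force on the tool from outside, world axes, zero at the start; "moment": the same for the moment, N m; "opening": opening from 0.0 (shut) to 1.0 (fully open); "grip_force": force on a finger pad.
Only numpy, scipy, OpenCV 4.12 (cv2) and the standard library are available. Lean on these libraries where they do the work, as an engineer would, in place of code of your own. Each camera call takes 0.05 s, during which the arm holds its last target. There are 200 camera calls.

TASK

Using the nylon lifter, scoop the longer of the two battery packs out of the rack, carry it level on the lifter's flat tongue and push it, contact end first, into the charging cradle, against the sprung contacts, until both pawls have clicked in behind it and hold it: press gently and stop when it is solid, do not ram it (more than 16 N is too much). Then draw the lifter out and stand it back on the bench, clear of the cradle. Never touch the packs with the jaws, and leave the short pack and the other things alone.

Things in the scene. Friction and masses are not known exactly. Their poses are not given: they have to be found in the camera images.
- lifter: Grey nylon lifting spatula, 124 long, 0.12 kg, standing on its flat sole. Origin: on its underside, under the middle of the grip; +x forward along the tongue, z up. Black upright grip on the origin: 30 along x, 14 across y, from 4 to 52 high; take it from above across y. Sole 46 wide, 4 thick, x -28 to 24. Neck 18 wide, 4 thick, x 24 to 60.
- long_pack: The LONG battery pack: flat dark-grey slab 44 long (x), 34 wide (y), 5 thick, 17 to 35 g. Origin: centre of its underside. Its +x end has 3 brass contacts and corners rounded 3 mm; the -x end is square. Starts lying loose in one of the rack's bays, contact end to its back. Steel jaws must not touch it; in the cradle all forces on it may add up to 16 N: a push of some 6 to 9 N is right.
- rack: Fixed grey rack, 58x96, 19 high. Origin: on the bench, midway between its two bays (centres y = +25, -25; x = 0). +x points to its closed back. In each bay a pack lies on two ledges, tops 12 above the bench, x -21 to back wall at 26, with a slot 22 wide between, open to the front (-x), its floor 3 above the bench: a tongue fits under the pack. Side walls 17 high, about 1 from the pack.
- cradle: Charging cradle for the long pack: fixed base 120x68, and on it a black latch head up to 38 high, clamped by its thumbscrew wherever the last user set it, up to 10 either way along x: the depth of the seat must be felt. Origin: on the bench under the centre of the latched pack with the head in mid-range; +x points inward. The pack goes in level along +x, contact end first.
- screw_dish: round steel dish of small screws, 70 across, 16 high; bystander. Origin: centre of its underside.
- tweezers_flat: black tweezers lying down, 10x134x7; bystander. Origin: centre of its underside.
- flux_tin: round tin with a screw lid, 39 across, 28 high; bystander. Origin: centre of its underside.
- dropper_bottle: small amber bottle with a black dropper cap, 26 across, 67 high; bystander. Origin: centre of its underside.
- eraser_pad: small white wedge-shaped cleaning pad, 22x34x16; bystander. Origin: centre of its underside.
- precision_driver: slim precision screwdriver lying down, 12x134x12; bystander. Origin: centre of its underside.
- heel (a point): On the lifter, 60 ahead of its origin and 3 above its underside, where tongue meets heel. The heel is the neck's end, a block 18 wide rising to 11 above the underside; its flat front face pushes a pack. Ahead of it the flat tongue, 16 wide, 3 thick, 36 long, with nothing at sides or tip to hold a pack. Axes as the lifter's.
- mouth (a point): On the cradle, mid-way between the front ends of the two smooth ledges that carry the pack inward, level with their tops: 40 before its origin, 12 above the bench. Between them a slot 22 wide, floor 3 above the bench, for tongue, heel and neck; the base plate before it is 3 high. On the head: walls 36 apart from x = -14 (+-10) inward; hood from x = 10 (+-10), underside 19.5 above the bench.
- short_pack: The SHORT battery pack: as the long one but only 34 long (x). Origin: centre of its underside. Lies in the other bay of the rack; not wanted, stays there.
- pawls (a point): Fixed point on the cradle, 22 before its origin, 16 above the bench: where the noses of the two sprung steel pawls stand when the head is in mid-range (they shift with the head). Hinged 20 nearer the mouth, 13 to 19 above the bench, they narrow the way from 42 to 29; the pack spreads them (1 to 3 N) and they snap in behind its square end. Axes as the cradle's.
- contacts (a point): Fixed point on the cradle, 20 beyond its origin, 15 above the bench: face of the sprung contact plunger, at rest, with the head in mid-range. Pushing it takes 1 N at first, 4 N where the pawls click in (3.2 in), 5 N at the end of its travel (4.5 in); there it is solid and the push rises steeply. Let go from there, a latched pack springs back about 2.3 and stays, an unlatched one 4 or more.
There are look-alikes about, which are no part of the job. Leave any blue look-alike of the long_pack alone.

How it is judged:
By the outcome, as a careful person would: the job done as asked, in the order asked, and still so for the second after the job is handed in, with the robot touching nothing.
It also fails if it takes over 70 s, if anything falls off the work surface, if the arm or the gripper's body presses on something with over 40 N, if the wrist force passes 120 N, or if a joint passes its speed limit or range.

## Working session

There is one attempt and no reset: what is moved stays moved. The work goes in short steps, Python scripts to look and compute and a tool call to move; the robot and the scene stay as the last step left them, time stands still between calls to the robot, and variables do not carry over. Pictures are saved under pics/ and viewed, at most 10 in all, crops included, and the job is handed in when it is done.

Besides the shell and the picture viewer there is one more tool, called after ">>>" as a command line: name --argument value ..., lists and objects as JSON in quotes. step_arm: Moves the arm, as the interface text tells. Its arguments: {"type":"object","properties":{"plan":{"type":"array"}},"required":["plan"]}

```bash
mkdir -p pics; cat > h.py <<'E'
import numpy as np, cv2
from cell import env
def cal(n):
    c=env.get_calibration(n); return np.array(c["K"],float),np.array(c["D"],float),np.array(c["extrinsics"],float)
def ray(n,px):
    K,D,E=cal(n); u=cv2.undistortPoints(np.array(px,float).reshape(-1,1,2),K,D).reshape(-1,2)
    d=np.c_[u[:,0],-u[:,1],-np.ones(len(u))]@E[:3,:3]; o=-E[:3,:3].T@E[:3,3]; return o,d
def atz(n,px,z):
    o,d=ray(n,px); z=np.broadcast_to(z,len(d)); return o+d*((z-o[2])/d[:,2])[:,None]
def proj(n,P):
    K,D,E=cal(n); p=np.array(P,float).reshape(-1,3)@E[:3,:3].T+E[:3,3]; p=p*[1,-1,-1]
    return cv2.projectPoints(p,np.zeros(3),np.zeros(3),K,D)[0].reshape(-1,2)
def crop(n,f,x0,y0,x1,y1,s):
    im=env.read_camera(n)[y0:y1,x0:x1]; im=cv2.resize(im,None,fx=s,fy=s,interpolation=cv2.INTER_CUBIC); cv2.imwrite(f,im)
E
python3 - <<'E'
from h import *
for n in("top","scene"):
    crop(n,f"pics/{n}0.png",0,0,512,384,1.5)
    K,D,E=cal(n); print(n,K.tolist(),D,(-E[:3,:3].T@E[:3,3]).round(), E[:3,:3].round(2).tolist())
s=env.state(); print(s, env.tcp_to_grasp)
E
```

```text
top [[397.9002430958319, 0.0, 257.5338231171617], [0.0, 397.9002430958319, 193.1702569295175], [0.0, 0.0, 1.0]] [-0.1182644  0.         0.         0.         0.       ] [ 407.  -50. 1136.] [[-0.01, -1.0, -0.0], [0.99, -0.01, 0.13], [-0.13, 0.0, 0.99]]
scene [[379.4509226786557, 0.0, 255.858513969187], [0.0, 379.4509226786557, 188.85154963379654], [0.0, 0.0, 1.0]] [-0.04356685  0.          0.          0.          0.        ] [294. 478. 658.] [[-0.9, -0.43, 0.0], [0.31, -0.64, 0.71], [-0.31, 0.64, 0.71]]
{'t': 0.1, 'joints': array([ 1.20840276e+00,  4.91500684e-01,  1.55939465e+00, -2.29094188e-05,
        1.09170640e+00, -1.05615629e-01]), 'qvel': array([ 0.00012343, -0.00053931, -0.00060612, -0.00173027, -0.00032004,
        0.00105265]), 'tau': array([ 1.78908023e-03, -6.13622904e+01, -2.58603930e+01,  6.93099434e-02,
        4.70042741e-02, -2.66170463e-05]), 'eef_pos': array([158.64277743, 604.30319806, 214.11720004]), 'tcp_rot': array([-3.14058706e+00, -8.61701721e-05,  2.88482524e+00]), 'ft_force': array([-0.49057104, -0.20757635,  0.04233334]), 'moment': array([-0.00691193,  0.05112816, -0.02176304]), 'grip_force': 0.0, 'opening': 0.9973257171918957} 18.8
```

View pics/top0.png

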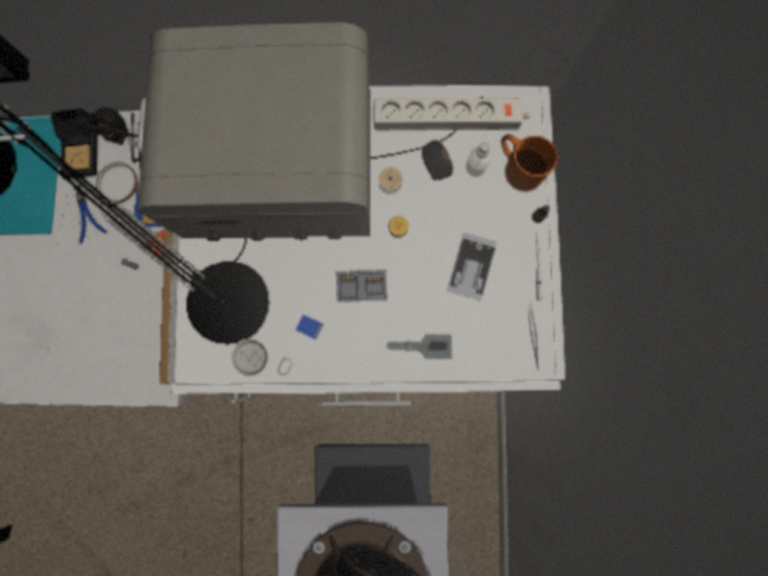

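View pics/scene0.png

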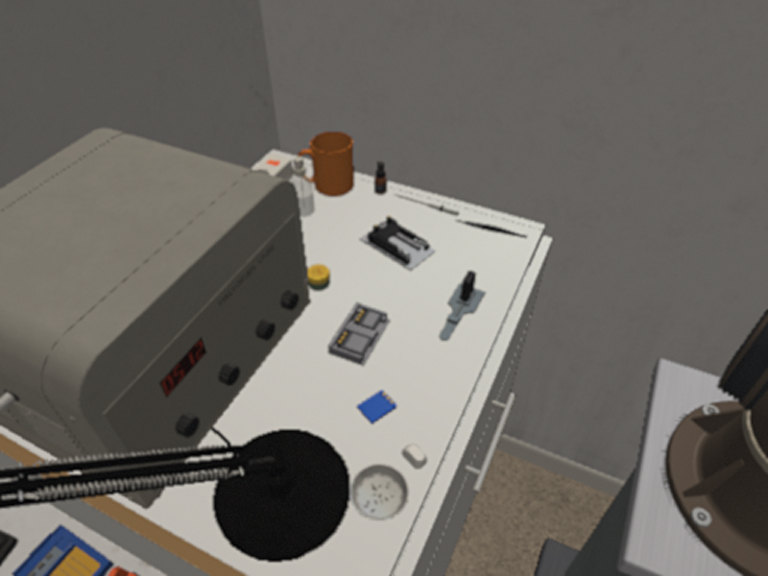

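Look-alikes for the long pack (top, in 1.5x pixels): the blue slab at (309,326), which I leave alone, and the two rack bays at (348,288) and (375,288). For the lifter and cradle there is one candidate each, at (437,346) and (472,267). Next I take close crops.

```bash
python3 - <<'E'
from h import *
crop("top","pics/t1.png",215,148,345,246,6)
crop("scene","pics/s1.png",212,138,332,248,5)
# lamp triangulation
o1,d1=ray("top",[[228/1.5,302/1.5]]);o2,d2=ray("scene",[[282/1.5,492/1.5]])
A=np.c_[d1[0],-d2[0]];t=np.linalg.lstsq(A,o2-o1,rcond=None)[0];print(o1+d1[0]*t[0],o2+d2[0]*t[1])
E
```

```text
[5.34472189e+02 2.54995635e+02 1.29272339e-01] [5.35454678e+02 2.55408899e+02 3.50307553e-01]
```

View pics/t1.png

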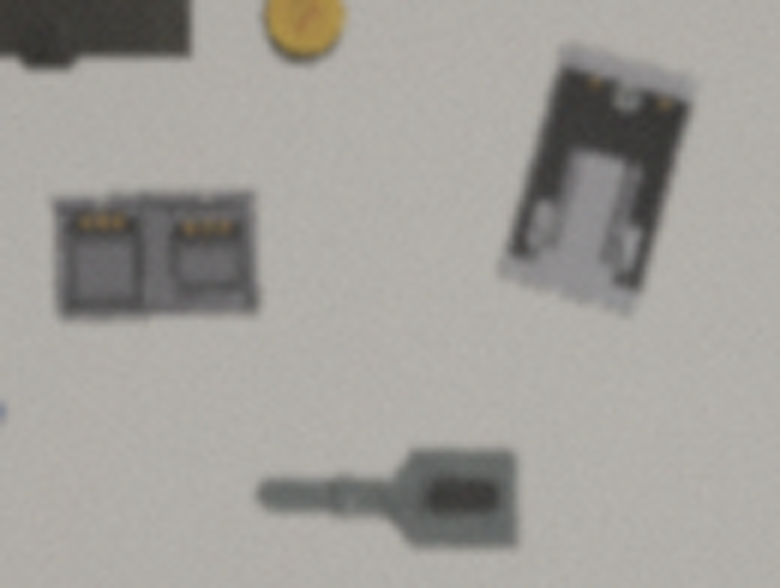

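View pics/s1.png

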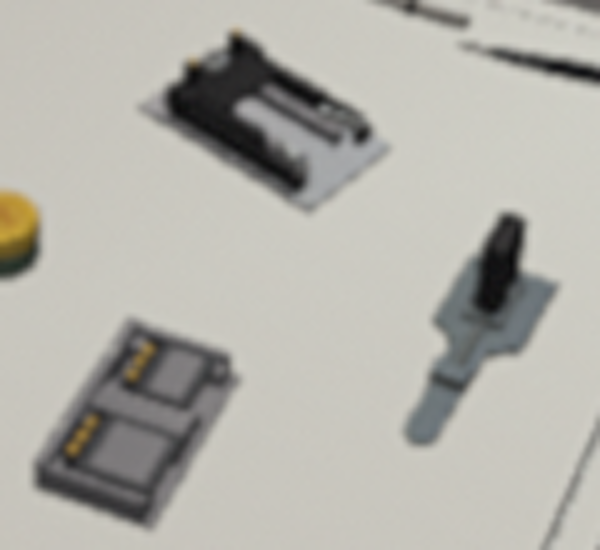

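Top crop: the long pack is in the left bay at about (103,262) and the short pack in the right bay at (207,258). Lifter: tongue tip (258,494), grip (462,494), rear edge x=517. Cradle: base corners at about (563,42), (694,78), (632,315), (498,272), mouth at the lower end.

```bash
python3 - <<'E'
from h import *
T=lambda p:np.array(p,float)/6+[215,148]-0.4
S=lambda p:np.array(p,float)/5+[212,138]-0.4
np.set_printoptions(suppress=True,precision=1)
tip=atz("top",T([[257,494]]),2)[0]; rr=atz("top",T([[518,452],[516,548]]),4); rear=rr.mean(0)
print("lifter tip,rear",tip,rear,np.linalg.norm(tip-rear)); d=(tip-rear)[:2];print(np.degrees(np.arctan2(d[1],d[0])), rear+ (tip-rear)*28/124)
print("grip top",atz("top",T([[428,494],[497,494]]),52),"scene griptop",atz("scene",S([[512,216]]),52),"scene tip",atz("scene",S([[420,440]]),2))
print("lifter sole scene R corner",atz("scene",S([[558,286],[518,352]]),4))
rk=atz("top",T([[55,200],[255,193],[262,313],[60,318]]),[19,19,17,17]);print("rack",rk,rk.mean(0))
print("rack scene",atz("scene",S([[130,320],[38,470],[240,376]]),[19,19,17]))
pk=atz("top",T([[72,216],[133,216],[138,304],[70,306]]),17);print("pack?",pk)
cb=atz("top",T([[563,42],[694,78],[632,315],[498,272]]),3);print("cradle",cb,cb.mean(0))
print("cr scene",atz("scene",S([[140,105],[310,210],[388,150]]),3))
a=(cb[0]+cb[1]-cb[2]-cb[3])[:2];print(np.degrees(np.arctan2(a[1],a[0])),np.linalg.norm(a)/2)
# lamp arm line
_,dt=ray("top",np.array([[210,290],[20,115]])/1.5);o1,_=ray("top",[[1,1]])
_,ds=ray("scene",np.array([[250,460],[0,480]])/1.5);o2,_=ray("scene",[[1,1]])
n1=np.cross(*dt)
for px in [(250,460),(150,468),(0,480)]:
    _,dd=ray("scene",[np.array(px)/1.5]);print("arm",o2+dd[0]*((o1-o2)@n1)/(dd[0]@n1))
E
```

```text
lifter tip,rear [449.6 -49.5   2. ] [ 445.3 -172.6    4. ] 123.15800177097603
88.01453821995257 [ 446.3 -144.8    3.5]
grip top [[ 446.8 -127.    52. ]
 [ 446.5 -158.3   52. ]] scene griptop [[ 446.7 -154.1   52. ]] scene tip [[447.9 -50.7   2. ]]
lifter sole scene R corner [[ 422.4 -167.4    4. ]
 [ 425.6 -118.3    4. ]]
rack [[588.8  44.9  19. ]
 [591.2 -50.   19. ]
 [534.1 -52.7  17. ]
 [532.7  42.6  17. ]] [561.7  -3.8  18. ]
rack scene [[590.9 -45.9  19. ]
 [585.6  49.6  19. ]
 [531.1 -38.3  17. ]]
pack? [[581.4  37.   17. ]
 [581.1   8.   17. ]
 [539.    5.8  17. ]
 [538.4  37.9  17. ]]
cradle [[ 666.8 -200.5    3. ]
 [ 648.4 -263.9    3. ]
 [ 532.9 -229.9    3. ]
 [ 554.3 -166.     3. ]] [ 600.6 -215.1    3. ]
cr scene [[ 666.2 -200.6    3. ]
 [ 552.  -165.3    3. ]
 [ 533.7 -224.4    3. ]]
-16.70912292538902 119.00555045116408
arm [552.5 271.   92. ]
arm [616.7 338.  135.7]
arm [696.6 421.5 188.6]
```

```bash
cat >> h.py <<'E'
def rel(x,y,z,yawdeg,frm=None):
    "shift in tool axes and turn from the current (or given x,y,z,yawdeg) pose to the target; tool straight down"
    if frm is None:
        s=env.state(); p=s["eef_pos"]; w=s["tcp_rot"][2]
    else: p=np.array(frm[:3],float); w=np.radians(frm[3])
    d=np.array([x,y,z])-p; c,s_=np.cos(w),np.sin(w)
    t=(np.degrees(w)-yawdeg+180)%360-180
    return np.round([d[0]*c+d[1]*s_, d[0]*s_-d[1]*c, -d[2], t],1)
E
python3 - <<'E'
from h import *
print(rel(330,350,260,125)); print(rel(430,100,260,100,(330,350,260,125))); print(rel(446.3,-144.8,150,88,(430,100,260,100)))
E
```

```text
[-230.3 -202.5  -45.7   40.3]
[-262.1  -61.5   -0.    25. ]
[-243.9  -26.5  110.    12. ]
```

>>> step_arm --plan '[[[-29, -25, -6, 5, 1], [-58, -50, -12, 10, 1], [-86, -76, -17, 15, 1], [-115, -101, -23, 20, 1], [-144, -127, -29, 25, 1], [-173, -152, -35, 30, 1], [-201, -177, -40, 35, 1], [-230, -203, -46, 40, 1]]]'

```text
t: 0.87
eef_pos: [330.1, 348.2, 260.9]
tcp_rot: [3.141, -0.0, 2.183]
ft_force: [1.1, -0.0, 0.6]
opening: 0.999
grip_force: 0.0
```

>>> step_arm --plan '[[[-33, -8, 0, 3, 1], [-66, -15, 0, 6, 1], [-98, -23, 0, 9, 1], [-131, -31, 0, 12, 1], [-164, -38, 0, 16, 1], [-197, -46, 0, 19, 1], [-229, -54, 0, 22, 1], [-262, -62, 0, 25, 1]]]'

```text
t: 1.53
eef_pos: [430.5, 98.5, 260.7]
tcp_rot: [3.141, -0.0, 1.748]
ft_force: [0.7, -0.2, -0.2]
opening: 0.996
grip_force: 0.0
```

>>> step_arm --plan '[[[-30, -3, 14, 2, 1], [-61, -7, 28, 3, 1], [-91, -10, 41, 5, 1], [-122, -13, 55, 6, 1], [-152, -17, 69, 8, 1], [-183, -20, 83, 9, 1], [-213, -23, 96, 11, 1], [-244, -26, 110, 12, 1]]]'

```text
t: 2.2
eef_pos: [448.2, -146.1, 150.1]
tcp_rot: [3.141, -0.0, 1.539]
ft_force: [0.8, -0.3, 0.6]
opening: 1.002
grip_force: 0.0
```

```bash
python3 - <<'E'
from h import *
s=env.state();print(s["t"],s["eef_pos"],np.degrees(s["tcp_rot"]),s["ft_force"],rel(446.3,-144.8,20,88))
E
```

```text
2.2 [ 448.19777139 -146.14164278  150.07219457] [ 1.79983328e+02 -1.25650686e-03  8.81735151e+01] [ 0.80811398 -0.27678102  0.58212649] [  1.3  -1.9 130.1   0.2]
```

>>> step_arm --plan '[[[1, -2, 25, 0, 1], [1, -2, 50, 0, 1], [1, -2, 75, 0, 1], [1, -2, 100, 0, 1], [1, -2, 120, 0, 1], [1, -2, 132, 0, 1], [1, -2, 132, 0, 1], [1, -2, 132, 0, 0.2]]]'

```text
t: 2.87
eef_pos: [446.2, -143.5, 18.4]
tcp_rot: [-3.14, -0.001, 1.541]
ft_force: [0.2, 0.1, 0.4]
opening: 0.97
grip_force: 0.0
```

>>> step_arm --plan '[[[0, 0, 0, 0, -0.2], [0, 0, 0, 0, -0.5], [0, 0, 0, 0, -0.8], [0, 0, 0, 0, -1], [0, 0, 0, 0, -1], [0, 0, 0, 0, -1], [0, 0, 0, 0, -1], [0, 0, 0, 0, -1]]]'

```text
t: 3.53
eef_pos: [446.4, -143.6, 18.6]
tcp_rot: [3.142, -0.0, 1.541]
ft_force: [0.3, -0.0, -0.3]
opening: 0.426
grip_force: 0.0
```

>>> step_arm --plan '[[[0, 0, 0, 0, -1], [0, 0, 0, 0, -1], [0, 0, 0, 0, -1], [0, 0, 0, 0, -1], [0, 0, 0, 0, -1], [0, 0, 0, 0, -1], [0, 0, 0, 0, -1], [0, 0, 0, 0, -1]]]'

```text
t: 4.2
eef_pos: [446.4, -143.6, 18.6]
tcp_rot: [3.142, -0.0, 1.541]
ft_force: [0.8, -0.5, -1.1]
opening: 0.146
grip_force: 30.0
```

```bash
python3 - <<'E'
from h import *
print(rel(419,16,48.6,2))
E
```

```text
[158.7 -32.2 -30.   86.3]
```

>>> step_arm --plan '[[[0, 0, -8, 0, -1], [8, -2, -20, 3, -1], [20, -5, -30, 9, -1], [36, -8, -30, 16, -1], [53, -11, -30, 23, -1], [70, -14, -30, 30, -1], [85, -17, -30, 37, -1], [100, -20, -30, 44, -1]]]'

```text
t: 4.87
eef_pos: [429.1, -42.2, 49.2]
tcp_rot: [3.142, -0.0, 0.767]
ft_force: [0.8, -0.0, -1.0]
opening: 0.144
grip_force: 30.0
```

```bash
python3 - <<'E'
from h import *
print(rel(419,16,48.6,2))
E
```

```text
[ 33.1 -49.    0.6  41.9]
```

>>> step_arm --plan '[[[5, -8, 0, 7, -1], [10, -16, 0, 14, -1], [16, -25, 0, 21, -1], [22, -33, 5, 28, -1], [28, -41, 12, 35, -1], [33, -49, 20, 42, -1], [33, -49, 22, 42, -1], [33, -49, 22, 42, -1]]]'

```text
t: 5.53
eef_pos: [418.6, 15.3, 26.6]
tcp_rot: [-3.141, 0.001, 0.045]
ft_force: [-0.0, -0.2, -1.1]
opening: 0.145
grip_force: 30.0
```

```bash
python3 - <<'E'
from h import *
s=env.state();print(s["eef_pos"],np.degrees(s["tcp_rot"]),s["t"])
def c(n,x0,y0,x1,y1,s):
    im=np.mean([env.read_camera(n) for _ in range(4)],0)[y0:y1,x0:x1]
    im=np.clip((im-40)*1.45,0,255).astype(np.uint8)
    return cv2.resize(im,None,fx=s,fy=s,interpolation=cv2.INTER_CUBIC)
cv2.imwrite("pics/t2.png",c("top",215,160,265,235,8))  # 400x600
a=c("top",215,170,275,240,8); b=c("scene",214,196,264,266,8)
cv2.imwrite("pics/ts2.png",cv2.resize(np.hstack([a[:560],b[:560]]),None,fx=800/880,fy=800/880))
E
```

```text
[418.61805891  15.27532728  26.61654896] [-1.79988281e+02  4.45913959e-02  2.58405398e+00] 5.5333
```

View pics/ts2.png

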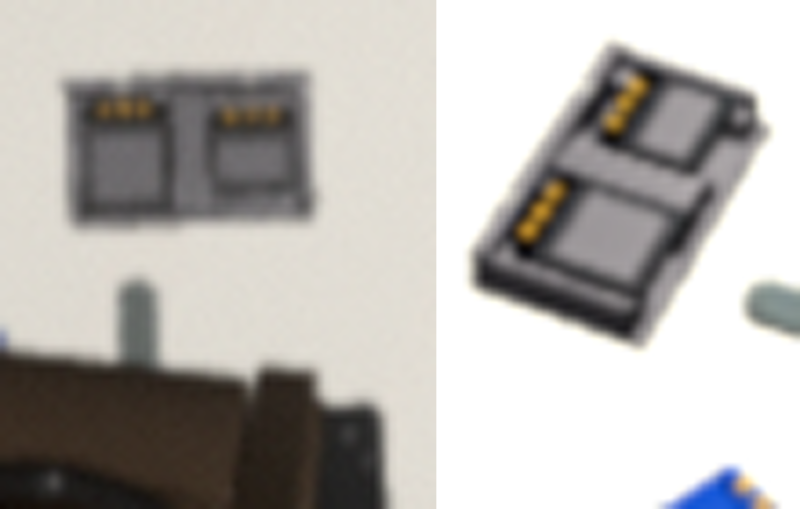

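```bash
python3 - <<'E'
from h import *
np.set_printoptions(suppress=True,precision=1)
k=8*800/880
T=lambda p:np.array(p,float)/k+[215,170]-0.45
S=lambda p:(np.array(p,float)-[436.4,0])/k+[214,196]-0.45
print("brass top",atz("top",T([[126.5,109],[251,115]]),17))
print("tongue top",atz("top",T([[138,281],[139,355]]),11))
print("rack corners top",atz("top",T([[65,80],[312,75],[312,215],[73,222]]),[19,19,17,17]))
print("pack bay walls",atz("top",T([[85,205],[168,205]]),17))
print("brass scene",atz("scene",S([[541,212],[625,105]]),17), "tip scene",atz("scene",S([[747,303]]),10))
print("rack corners scene",atz("scene",S([[612,44],[473,256],[640,318],[770,130]]),[19,19,17,17]))
th=np.radians(2.58)
o=np.array([418.6,15.3]);print("tip pred",o+96*np.array([np.cos(th),np.sin(th)]))
E
```

```text
brass top [[578.5  21.7  17. ]
 [575.6 -27.   17. ]]
tongue top [[511.5  17.8  11. ]
 [482.6  17.5  11. ]]
rack corners top [[589.9  45.7  19. ]
 [590.9 -51.   19. ]
 [536.  -50.4  17. ]
 [534.2  42.7  17. ]]
pack bay walls [[540.8  38.   17. ]
 [540.5   5.6  17. ]]
brass scene [[578.8  23.2  17. ]
 [575.9 -26.2  17. ]] tip scene [[510.4  22.4  10. ]]
rack corners scene [[590.7 -46.   19. ]
 [587.9  48.1  19. ]
 [533.7  45.8  17. ]
 [530.7 -36.4  17. ]]
tip pred [514.5  19.6]
```

Pic shows the tongue tip (138,282 in the left panel) to the right of the long pack's bay centre (126,205). I shift about 4 mm left and go in low, reading the forces as I go.

>>> step_arm --plan '[[[0, -2, 1, 0.8, -1], [0, -4, 2.5, 0.8, -1], [5, -4, 2.5, 0.8, -1], [11, -3.9, 2.5, 0.8, -1], [17, -3.8, 2.5, 0.8, -1], [22, -3.7, 2.5, 0.8, -1], [26, -3.6, 2.5, 0.8, -1], [28, -3.6, 2.5, 0.8, -1]]]'

```text
t: 6.8
eef_pos: [447.4, 19.8, 24.1]
tcp_rot: [-3.142, -0.001, 0.026]
ft_force: [-0.7, -0.3, -0.8]
opening: 0.144
grip_force: 30.0
```

```bash
python3 - <<'E'
from h import *
s=env.state();print(s["eef_pos"],np.degrees(s["tcp_rot"]),s["ft_force"],s["moment"])
def c(n,x0,y0,x1,y1,s):
    im=np.mean([env.read_camera(n) for _ in range(4)],0)[y0:y1,x0:x1]
    im=np.clip((im-40)*1.45,0,255).astype(np.uint8)
    return cv2.resize(im,None,fx=s,fy=s,interpolation=cv2.INTER_CUBIC)
a=c("top",215,170,265,225,8); b=c("scene",214,206,264,261,8)
cv2.imwrite("pics/ts3.png",np.hstack([a,b]))
E
```

```text
[447.43808581  19.79234827  24.11500409] [-1.79998498e+02 -3.12507079e-02  1.48867351e+00] [-0.68261951 -0.2603649  -0.78822721] [-0.06532206  0.17637549  0.02853567]
```

View pics/ts3.png

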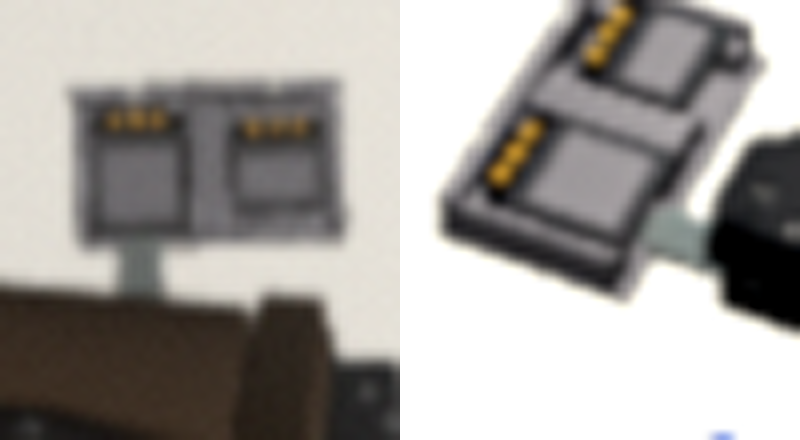

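Centred: tongue cols 118–162 against the pack at 98–184, with no contact force. Going on in.

>>> step_arm --plan '[[[4, 0, 0, 0, -1], [9, 0, 0, 0, -1], [14, 0, 0, 0, -1], [19, 0, 0, 0, -1], [24, 0, 0, 0, -1], [28, 0, 0, 0, -1], [31, 0, 0, 0, -1], [32, 0, 0, 0, -1]]]'

```text
t: 7.87
eef_pos: [479.2, 20.7, 24.1]
tcp_rot: [-3.142, -0.0, 0.026]
ft_force: [0.6, 0.5, -1.4]
opening: 0.146
grip_force: 30.0
```

>>> step_arm --plan '[[[1, 0, 0, 0, -1], [2, 0, 0, 0, -1], [3, 0, 0, 0, -1], [3, 0, 0, 0, -1]]]'

```text
t: 8.2
eef_pos: [481.7, 20.7, 24.1]
tcp_rot: [-3.142, -0.0, 0.026]
ft_force: [0.1, -0.0, -1.8]
opening: 0.144
grip_force: 30.0
```

>>> step_arm --plan '[[[1, 0, 0, 0, -1], [2, 0, 0, 0, -1], [3, 0, 0, 0, -1], [3, 0, 0, 0, -1]]]'

```text
t: 8.53
eef_pos: [483.7, 20.9, 23.9]
tcp_rot: [-3.141, 0.002, 0.026]
ft_force: [-4.7, -0.7, -0.2]
opening: 0.145
grip_force: 30.0
```

>>> step_arm --plan '[[[0.5, 0, 0, 0, -1], [1, 0, 0, 0, -1], [1.5, 0, 0, 0, -1], [1.5, 0, 0, 0, -1]]]'

```text
t: 8.87
eef_pos: [483.9, 21.0, 23.7]
tcp_rot: [-3.141, 0.005, 0.026]
ft_force: [-8.6, -0.7, 2.2]
opening: 0.147
grip_force: 30.0
```

Solid against the back wall at x=483.7, as predicted. I back off slightly and lift.

>>> step_arm --plan '[[[-2.3, 0, 0, 0, -1], [-2.3, 0, 0, 0, -1], [-2.3, 0, -1, 0, -1], [-2.3, 0, -2.5, 0, -1], [-2.3, 0, -4.5, 0, -1], [-2.3, 0, -6, 0, -1], [-2.3, 0, -7, 0, -1], [-2.3, 0, -7, 0, -1]]]'

```text
t: 9.53
eef_pos: [483.7, 20.8, 31.3]
tcp_rot: [-3.141, 0.0, 0.026]
ft_force: [-2.8, -0.1, -3.4]
opening: 0.147
grip_force: 30.0
```

>>> step_arm --plan '[[[0, 0, -1, 0, -1], [0, 0, -3, 0, -1], [0, 0, -6, 0, -1], [0, 0, -10, 0, -1], [0, 0, -14, 0, -1], [0, 0, -17, 0, -1], [0, 0, -19, 0, -1], [0, 0, -20, 0, -1]]]'

```text
t: 10.2
eef_pos: [484.1, 20.8, 51.6]
tcp_rot: [3.142, -0.001, 0.026]
ft_force: [0.3, -0.3, -1.1]
opening: 0.146
grip_force: 30.0
```

```bash
python3 - <<'E'
from h import *
s=env.state();print(s["t"],s["eef_pos"],np.degrees(s["tcp_rot"]),s["ft_force"],s["moment"])
def c(n,x0,y0,x1,y1,s):
    im=np.mean([env.read_camera(n) for _ in range(3)],0)[y0:y1,x0:x1]
    im=np.clip((im-40)*1.45,0,255).astype(np.uint8)
    return cv2.resize(im,None,fx=s,fy=s,interpolation=cv2.INTER_CUBIC)
a=c("top",215,165,265,225,8); b=c("scene",214,196,264,256,8)
cv2.imwrite("pics/ts4.png",np.hstack([a,b]))
E
```

```text
10.2 [484.06355551  20.78017094  51.60760031] [ 1.79998585e+02 -5.20288610e-02  1.48920818e+00] [ 0.29745851 -0.32891565 -1.12344343] [-0.0499808   0.18347834  0.03211334]
```

View pics/ts4.png

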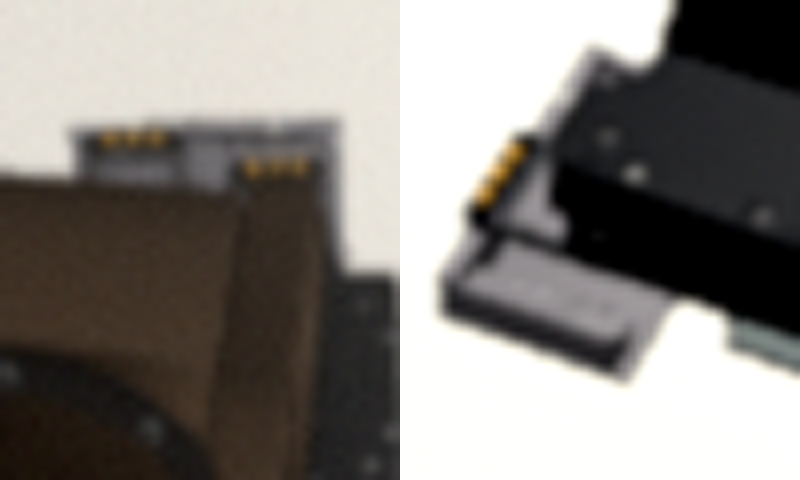

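Pic shows the pack lifted level on the tongue (brass contacts raised at (500,170) in the right panel, bay empty below). Carrying it gently towards the cradle.

>>> step_arm --plan '[[[-1, 1, -0.5, 0, -1], [-3, 4, -2, 0, -1], [-6, 9, -4, 0, -1], [-10, 16, -7, 0, -1], [-15, 25, -9, 0, -1], [-19.5, 35, -11, 0, -1], [-23, 45, -12, 0, -1], [-26, 55, -12.5, 0, -1]]]'

```text
t: 11.17
eef_pos: [458.8, -36.1, 63.9]
tcp_rot: [3.142, -0.0, 0.026]
ft_force: [0.4, -0.5, -1.1]
opening: 0.147
grip_force: 30.0
```

>>> step_arm --plan '[[[-3, 10, 0, 0, -1], [-6, 20, 0, 0, -1], [-8, 30, 0, 0, -1], [-9, 40, 0, 0, -1], [-9, 50, 0, 0, -1], [-9, 60, 0, 0, -1], [-9, 70, 0, 0, -1], [-9, 80, 0, 0, -1]]]'

```text
t: 11.83
eef_pos: [452.4, -116.1, 63.6]
tcp_rot: [-3.141, -0.0, 0.026]
ft_force: [1.1, 0.4, -2.4]
opening: 0.148
grip_force: 30.0
```

>>> step_arm --plan '[[[0, 10, 0, 0, -1], [0, 20, 0, 0, -1], [0, 29, 0, 0, -1], [0, 37, 0, 0, -1], [0, 44, 0, 0, -1], [0, 49, 0, 0, -1], [0, 52, 0, 0, -1], [0, 54, 0, 0, -1]]]'

```text
t: 12.5
eef_pos: [453.7, -169.4, 63.6]
tcp_rot: [-3.141, 0.0, 0.026]
ft_force: [0.1, -0.3, -1.6]
opening: 0.149
grip_force: 30.0
```

>>> step_arm --plan '[[[0, 0, 0, 1, -1], [0, 0, 0, 3, -1], [0, 0, 0, 6, -1], [0, 0, 0, 9.5, -1], [0, 0, 0, 13, -1], [0, 0, 0, 15.5, -1], [0, 0, 0, 17.2, -1], [0, 0, 0, 18.2, -1]]]'

```text
t: 13.17
eef_pos: [453.7, -168.7, 63.6]
tcp_rot: [-3.141, 0.0, -0.294]
ft_force: [-0.1, 0.3, -1.6]
opening: 0.148
grip_force: 30.0
```

```bash
python3 - <<'E'
from h import *
s=env.state();print(s["t"],s["eef_pos"],np.degrees(s["tcp_rot"]),s["ft_force"],s["moment"])
def c(n,x0,y0,x1,y1,s):
    im=np.mean([env.read_camera(n) for _ in range(3)],0)[y0:y1,x0:x1]
    im=np.clip((im-30)*1.45,0,255).astype(np.uint8)
    return cv2.resize(im,None,fx=s,fy=s,interpolation=cv2.INTER_CUBIC)
a=c("top",288,148,338,222,8); b=c("scene",236,140,286,214,8)
cv2.imwrite("pics/ts5.png",np.hstack([a,b]))
E
```

```text
13.1667 [ 453.72415224 -168.67605291   63.62086862] [-1.79991311e+02  6.71068851e-03 -1.68191294e+01] [-0.10304923  0.29865814 -1.62750292] [-0.09972254  0.20236367 -0.00087811]
```

View pics/ts5.png

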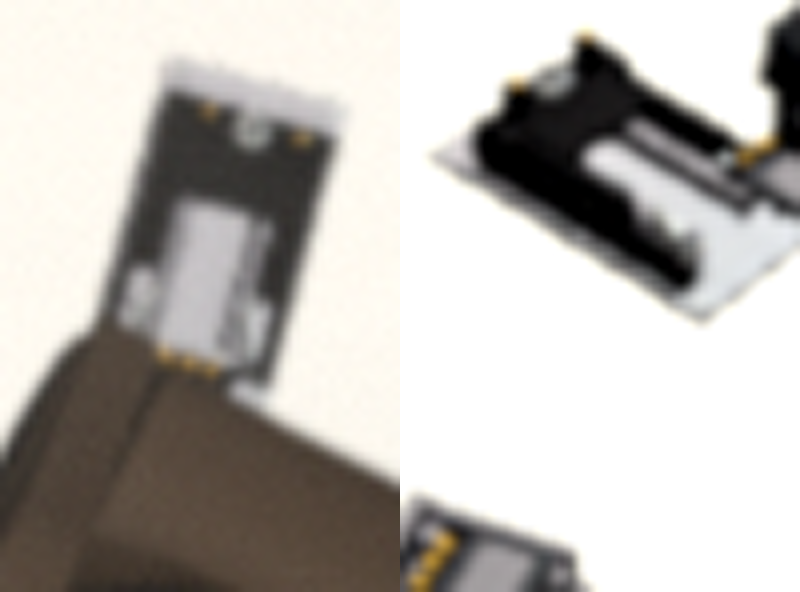

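Pic: pack contacts at about (190,365) in the left panel, cradle straight ahead (thumbscrew at (252,128)). Next I fit the cradle outline against the tool position in the same camera.

```bash
python3 - <<'E'
from h import *
np.set_printoptions(suppress=True,precision=2)
g=cv2.GaussianBlur(cv2.cvtColor(cv2.imread("pics/t1.png"),cv2.COLOR_BGR2GRAY),(0,0),3)
R=g[20:340,470:720]; print(np.percentile(R,[2,10,30,50,80]), R[5:60,3].mean())
for name,th,z in (("base",160,3),("base",166,3),("black",105,20)):
    m=(R<th).astype(np.uint8); n,l,st,_=cv2.connectedComponentsWithStats(m); i=1+st[1:,4].argmax()
    c=max(cv2.findContours((l==i).astype(np.uint8),0,2)[0],key=cv2.contourArea)
    box=cv2.boxPoints(cv2.minAreaRect(c))+[470,20]
    w=atz("top",box/6+[215,148]-0.4,z)[:,:2]
    e=[w[1]-w[0],w[2]-w[1]]; L=[np.linalg.norm(v) for v in e]; v=e[int(L[1]>L[0])]; v=v*np.sign(v[0])
    print(name,th,w.mean(0),L,np.degrees(np.arctan2(v[1],v[0])))
s=env.state();p=s["eef_pos"][:2];w=s["tcp_rot"][2];u=np.array([np.cos(w),np.sin(w)]);n=np.array([-u[1],u[0]])
def show(nm,px,z):
    for q in atz("top",np.array(px,float)/8+[288,148]-0.44,z): d=q[:2]-p; print(nm,q,"along",d@u,"left",d@n)
show("packbrass",[[165,357],[190,365],[214,372]],53)
show("posts mid",[[256,123.5]],38); show("screw",[[252,128]],36)
show("rear corners",[[165,60],[350,100]],3)
show("head sides",[[132,207],[305,260]],20)
E
```

```text
[ 58.  68. 132. 168. 175.] 174.2
base 160 [ 599.73 -215.96] [np.float64(123.7367403732259), np.float64(74.07696985389883)] -16.757724021653058
base 166 [ 599.96 -216.07] [np.float64(126.66996757868849), np.float64(75.89084920824938)] -16.75195621557898
black 105 [ 597.55 -213.77] [np.float64(95.15504216955513), np.float64(63.97222015075701)] -16.869426851096815
packbrass [ 549.61 -190.15   53.  ] along 97.91394726357639 left 7.223078304580284
packbrass [ 546.75 -198.7    53.  ] along 97.62867875928043 left -1.7931885134659495
packbrass [ 544.24 -206.92   53.  ] along 97.5831483246234 left -10.38850136592756
posts mid [ 634.29 -226.62   38.  ] along 189.4990709998073 left -3.4083387820597437
screw [ 633.09 -225.47   36.  ] along 188.0225925131433 left -2.647943763510561
rear corners [ 665.39 -199.7     3.  ] along 211.56697829681545 left 31.308725923326556
rear corners [ 650.02 -267.05    3.  ] along 216.17791637088226 left -37.61637777757356
head sides [ 608.01 -184.1    20.  ] along 152.1168420055926 left 29.78243249138387
head sides [ 588.31 -245.49   20.  ] along 150.86667727668836 left -34.67570353374518
```

Cradle heading -16.8°, which matches the tool. It lies about 1.2 mm right of the pack's line. I back off, correct that and go down to the ledge level.

>>> step_arm --plan '[[[-1, 0.2, 0, 0, -1], [-4, 0.6, 0, 0, -1], [-8, 1, 1, 0, -1], [-12, 1.2, 3, 0, -1], [-14, 1.2, 6, 0, -1], [-15, 1.2, 10, 0, -1], [-15, 1.2, 14, 0, -1], [-15, 1.2, 18, 0, -1]]]'

```text
t: 14.13
eef_pos: [439.0, -165.9, 45.1]
tcp_rot: [-3.142, 0.0, -0.292]
ft_force: [-0.0, -0.3, -1.1]
opening: 0.147
grip_force: 30.0
```

>>> step_arm --plan '[[[0, 0, 4, 0, -1], [0, 0, 8, 0, -1], [0, 0, 11, 0, -1], [0, 0, 14, 0, -1], [0, 0, 16, 0, -1], [0, 0, 17, 0, -1], [0, 0, 17, 0, -1], [0, 0, 17, 0, -1]]]'

```text
t: 14.8
eef_pos: [439.1, -165.9, 28.7]
tcp_rot: [-3.142, -0.0, -0.292]
ft_force: [0.1, -0.5, -1.8]
opening: 0.144
grip_force: 30.0
```

```bash
python3 - <<'E'
from h import *
s=env.state();print(s["t"],s["eef_pos"],np.degrees(s["tcp_rot"]),s["ft_force"],s["moment"])
def c(n,x0,y0,x1,y1,s):
    im=np.mean([env.read_camera(n) for _ in range(3)],0)[y0:y1,x0:x1]
    im=np.clip((im-30)*1.6,0,255).astype(np.uint8)
    return cv2.resize(im,None,fx=s,fy=s,interpolation=cv2.INTER_CUBIC)
a=c("top",288,160,338,222,8); b=c("scene",252,150,302,212,8)
cv2.imwrite("pics/ts6.png",np.hstack([a,b]))
E
```

```text
14.8 [ 439.05652872 -165.89212223   28.65070801] [-1.79995439e+02 -4.88024285e-03 -1.67136821e+01] [ 0.10136077 -0.52222467 -1.77873492] [-0.0053199   0.21260213 -0.00873435]
```

View pics/ts6.png

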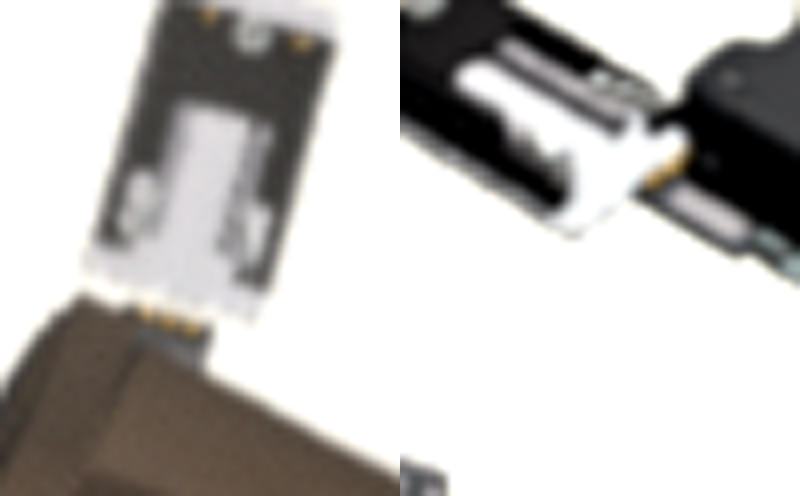

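```bash
python3 - <<'E'
from h import *
np.set_printoptions(suppress=True,precision=2)
s=env.state();p=s["eef_pos"][:2];w=s["tcp_rot"][2];u=np.array([np.cos(w),np.sin(w)]);n=np.array([-u[1],u[0]])
def show(nm,px,z):
    for q in atz("top",np.array(px,float)/8+[288,160]-0.44,z): d=q[:2]-p; print(nm,"along %.1f left %.1f"%(d@u,d@n))
show("brass",[[148,313],[170,321],[191,327]],18)
show("front edge",[[85,265],[255,318]],3)
show("black feet",[[98,243],[265,290]],19)
show("posts",[[209,15],[303,42]],38); show("screw",[[252,38]],36)
# centroids of pack brass by colour
im=cv2.imread("pics/ts6.png")[:,:400].astype(int); b,g,r=im[...,0],im[...,1],im[...,2]
m=((r-b)>60); ys,xs=np.nonzero(m); k=ys>280; print("brass centroid",xs[k].mean(),ys[k].mean(),k.sum()); show("brassC",[[xs[k].mean(),ys[k].mean()]],18)
k=ys<70; print(k.sum()); show("postsC",[[xs[k].mean(),ys[k].mean()]],38)
E
```

```text
brass along 98.9 left 6.5
brass along 98.3 left -1.8
brass along 98.4 left -9.5
front edge along 111.6 left 31.6
front edge along 110.1 left -32.4
black feet along 118.0 left 30.2
black feet along 118.3 left -31.3
posts along 204.1 left 15.1
posts along 204.1 left -19.4
screw along 200.8 left -1.8
brass centroid 168.08 321.06 50
brassC along 98.1 left -1.1
0
postsC along nan left nan<stdin>:13: RuntimeWarning: Mean of empty slice.
  ret = ret.dtype.type(ret / rcount)
```

Aligned within about 0.5 mm (pack line -1.5, cradle line -1.2). Driving in.

>>> step_arm --plan '[[[1, 0, 0, 0, -1], [4, 0, 0, 0, -1], [9, 0, 0, 0, -1], [15, 0, 0, 0, -1], [21, 0, 0, 0, -1], [26, 0, 0, 0, -1], [29, 0, 0, 0, -1], [30, 0, 0, 0, -1]]]'

```text
t: 15.77
eef_pos: [468.4, -174.7, 28.5]
tcp_rot: [-3.142, -0.0, -0.292]
ft_force: [0.1, 0.9, -2.3]
opening: 0.147
grip_force: 30.0
```

>>> step_arm --plan '[[[1, 0, 0, 0, -1], [3, 0, 0, 0, -1], [5, 0, 0, 0, -1], [7, 0, 0, 0, -1], [9, 0, 0, 0, -1], [11, 0, 0, 0, -1], [12, 0, 0, 0, -1], [12, 0, 0, 0, -1]]]'

```text
t: 16.43
eef_pos: [479.4, -178.0, 28.5]
tcp_rot: [-3.142, -0.0, -0.292]
ft_force: [-0.9, -0.0, -2.4]
opening: 0.146
grip_force: 30.0
```

>>> step_arm --plan '[[[1, 0, 0, 0, -1], [2.5, 0, 0, 0, -1], [4, 0, 0, 0, -1], [5.5, 0, 0, 0, -1], [7, 0, 0, 0, -1], [8, 0, 0, 0, -1], [8, 0, 0, 0, -1], [8, 0, 0, 0, -1]]]'

```text
t: 17.1
eef_pos: [487.1, -180.4, 28.6]
tcp_rot: [3.142, -0.001, -0.292]
ft_force: [-0.3, -0.5, -1.4]
opening: 0.146
grip_force: 30.0
```

>>> step_arm --plan '[[[1, 0, 0, 0, -1], [2.5, 0, 0, 0, -1], [4, 0, 0, 0, -1], [5.5, 0, 0, 0, -1], [7, 0, 0, 0, -1], [8, 0, 0, 0, -1], [8, 0, 0, 0, -1], [8, 0, 0, 0, -1]]]'

```text
t: 17.77
eef_pos: [494.8, -182.7, 28.6]
tcp_rot: [-3.142, -0.001, -0.292]
ft_force: [0.1, -0.4, -2.4]
opening: 0.147
grip_force: 30.0
```

>>> step_arm --plan '[[[1, 0, 0.2, 0, -1], [2.5, 0, 0.6, 0, -1], [4, 0, 1, 0, -1], [5.5, 0, 1.5, 0, -1], [7, 0, 2.2, 0, -1], [8, 0, 3, 0, -1], [8, 0, 3.5, 0, -1], [8, 0, 3.5, 0, -1]]]'

```text
t: 18.43
eef_pos: [502.4, -184.9, 25.0]
tcp_rot: [-3.142, -0.0, -0.292]
ft_force: [-0.5, 0.1, -1.1]
opening: 0.148
grip_force: 30.0
```

>>> step_arm --plan '[[[1, 0, 0, 0, -1], [2, 0, 0, 0, -1], [3, 0, 0, 0, -1], [4, 0, 0, 0, -1], [5, 0, 0, 0, -1], [6, 0, 0, 0, -1], [6, 0, 0, 0, -1], [6, 0, 0, 0, -1]]]'

```text
t: 19.1
eef_pos: [508.2, -186.7, 25.1]
tcp_rot: [-3.142, -0.0, -0.292]
ft_force: [-0.2, -0.2, -0.8]
opening: 0.146
grip_force: 30.0
```

>>> step_arm --plan '[[[1, 0, 0, 0, -1], [2, 0, 0, 0, -1], [3, 0, 0, 0, -1], [4, 0, 0, 0, -1], [4, 0, 0, 0, -1], [4, 0, 0, 0, -1]]]'

```text
t: 19.6
eef_pos: [512.0, -187.8, 25.1]
tcp_rot: [-3.142, -0.0, -0.292]
ft_force: [0.0, -0.3, -0.4]
opening: 0.141
grip_force: 30.0
```

>>> step_arm --plan '[[[1, 0, 0, 0, -1], [2, 0, 0, 0, -1], [3, 0, 0, 0, -1], [3, 0, 0, 0, -1], [3, 0, 0, 0, -1]]]'

```text
t: 20.02
eef_pos: [514.9, -188.7, 25.1]
tcp_rot: [-3.142, -0.0, -0.292]
ft_force: [-0.0, 0.2, -1.6]
opening: 0.146
grip_force: 30.0
```

>>> step_arm --plan '[[[1, 0, 0, 0, -1], [2, 0, 0, 0, -1], [3, 0, 0, 0, -1], [3, 0, 0, 0, -1]]]'

```text
t: 20.35
eef_pos: [517.8, -189.5, 25.1]
tcp_rot: [-3.142, -0.0, -0.292]
ft_force: [-0.9, 0.5, -1.5]
opening: 0.147
grip_force: 30.0
```

```bash
python3 - <<'E'
from h import *
np.set_printoptions(suppress=True,precision=0,linewidth=200)
s=env.state();print(s["t"],s["eef_pos"],s["ft_force"])
p=s["eef_pos"];w=s["tcp_rot"][2];u=np.array([np.cos(w),np.sin(w)]);n=np.array([-u[1],u[0]])
for cam in("top","scene"):
    im=np.mean([env.read_camera(cam) for _ in range(4)],0)
    for lat in (-10,-1,8):
        P=[[*(p[:2]+u*a+n*lat),17] for a in range(40,126,3)]
        q=proj(cam,P).astype(np.float32); v=cv2.remap(im.astype(np.float32),q[:,0],q[:,1],cv2.INTER_LINEAR).reshape(-1,3)
        print(cam,lat,v.mean(1),"r-b max",(v[:,2]-v[:,0]).max().round(), 40+3*(v[:,2]-v[:,0]).argmax())
E
```

```text
20.35 [ 518. -190.   25.] [-1.  0. -1.]
top -10 [ 64.  63.  62.  62.  65.  71.  77.  84.  89.  90.  91.  90.  91.  90.  89.  88.  88.  88.  88.  87.  87.  85.  84.  81.  76.  71.  76.  91. 103.] r-b max 21.0 70
top -1 [ 77.  78.  70.  66.  71.  76.  79.  84.  89.  91.  92.  92.  91.  90.  89.  89.  89.  89.  88.  88.  86.  86.  85.  83.  80.  80. 101. 131. 135.] r-b max 21.0 82
top 8 [63. 63. 66. 72. 75. 76. 80. 85. 89. 91. 92. 92. 91. 91. 90. 89. 89. 87. 87. 85. 83. 80. 80. 79. 77. 74. 72. 70. 72.] r-b max 20.0 70
scene -10 [36. 42. 37. 28. 21. 20. 20. 20. 21. 21. 21. 20. 20. 20. 20. 21. 20. 21. 21. 22. 28. 38. 41. 38. 32. 33. 40. 60. 99.] r-b max 1.0 115
scene -1 [27. 24. 20. 19. 20. 21. 20. 19. 19. 20. 19. 20. 18. 21. 19. 21. 18. 20. 19. 23. 27. 29. 33. 44. 47. 49. 48. 58. 70.] r-b max 2.0 124
scene 8 [101.  87.  74.  85.  93.  93.  86.  89. 108. 119. 122. 122. 120. 121. 120. 117. 105.  83.  61.  42.  43.  49.  51.  50.  49.  49.  47.  44.  38.] r-b max 2.0 73
```

>>> step_arm --plan '[[[0.7, 0, 0, 0, -1], [1.4, 0, 0, 0, -1], [2, 0, 0, 0, -1], [2, 0, 0, 0, -1]]]'

```text
t: 21.08
eef_pos: [519.6, -190.1, 25.1]
tcp_rot: [-3.142, -0.0, -0.292]
ft_force: [-0.2, -0.1, -0.9]
opening: 0.146
grip_force: 30.0
```

>>> step_arm --plan '[[[0.7, 0, 0, 0, -1], [1.4, 0, 0, 0, -1], [2, 0, 0, 0, -1], [2, 0, 0, 0, -1]]]'

```text
t: 21.42
eef_pos: [521.2, -190.5, 25.0]
tcp_rot: [-3.141, 0.001, -0.292]
ft_force: [-2.7, 0.6, -1.6]
opening: 0.147
grip_force: 30.0
```

>>> step_arm --plan '[[[0.7, 0, 0, 0, -1], [1.4, 0, 0, 0, -1], [2, 0, 0, 0, -1], [2, 0, 0, 0, -1]]]'

```text
t: 21.75
eef_pos: [523.1, -191.1, 25.0]
tcp_rot: [-3.141, 0.001, -0.292]
ft_force: [-3.6, 1.4, -0.5]
opening: 0.147
grip_force: 30.0
```

>>> step_arm --plan '[[[0.3, 0, 0, 0, -1], [0.6, 0, 0, 0, -1], [1, 0, 0, 0, -1], [1, 0, 0, 0, -1]]]'

```text
t: 22.08
eef_pos: [524.1, -191.4, 25.0]
tcp_rot: [-3.141, 0.001, -0.292]
ft_force: [-4.8, 2.1, 0.1]
opening: 0.148
grip_force: 30.0
```

>>> step_arm --plan '[[[0.3, 0, 0, 0, -1], [0.6, 0, 0, 0, -1], [0.8, 0, 0, 0, -1], [0.8, 0, 0, 0, -1]]]'

```text
t: 22.42
eef_pos: [524.3, -191.4, 25.0]
tcp_rot: [-3.141, 0.002, -0.292]
ft_force: [-7.2, 2.0, 2.2]
opening: 0.144
grip_force: 30.0
```

Solid at about 7.5 N with no further travel. I back off and watch how far the pack follows.

>>> step_arm --plan '[[[-1, 0, 0, 0, -1], [-2, 0, 0, 0, -1], [-3, 0, 0, 0, -1], [-3, 0, 0, 0, -1], [-3, 0, 0, 0, -1]]]'

```text
t: 22.83
eef_pos: [522.3, -190.9, 25.1]
tcp_rot: [-3.142, -0.0, -0.292]
ft_force: [-2.7, 1.5, -1.7]
opening: 0.144
grip_force: 30.0
```

>>> step_arm --plan '[[[-0.4, 0, 0, 0, -1], [-0.8, 0, 0, 0, -1], [-0.8, 0, 0, 0, -1]]]'

```text
t: 23.08
eef_pos: [521.8, -190.8, 25.2]
tcp_rot: [3.142, -0.001, -0.292]
ft_force: [-1.7, 0.5, -1.6]
opening: 0.148
grip_force: 30.0
```

>>> step_arm --plan '[[[-0.4, 0, 0, 0, -1], [-0.8, 0, 0, 0, -1], [-0.8, 0, 0, 0, -1]]]'

```text
t: 23.33
eef_pos: [521.0, -190.6, 25.3]
tcp_rot: [3.141, -0.001, -0.292]
ft_force: [-0.4, -0.6, -1.1]
opening: 0.145
grip_force: 30.0
```

Force is gone 3.4 mm back (on the way in it was 2.8 N at the same place), so it is latched. Drawing the lifter straight out.

>>> step_arm --plan '[[[-1, 0, 0.3, 0, -1], [-3, 0, 0.5, 0, -1], [-6, 0, 0.5, 0, -1], [-11, 0, 0.5, 0, -1], [-17, 0, 0.5, 0, -1], [-24, 0, 0.5, 0, -1], [-32, 0, 0.5, 0, -1], [-40, 0, 0.5, 0, -1]]]'

```text
t: 24.0
eef_pos: [481.4, -178.6, 24.6]
tcp_rot: [-3.141, 0.0, -0.292]
ft_force: [-0.6, 0.3, -0.6]
opening: 0.145
grip_force: 30.0
```

>>> step_arm --plan '[[[-9, 0, 0, 0, -1], [-18, 0, 0, 0, -1], [-28, 0, 0, 0, -1], [-38, 0, 0, 0, -1], [-47, 0, 0, 0, -1], [-54, 0, 0, 0, -1], [-58, 0, 0, 0, -1], [-60, 0, 0, 0, -1]]]'

```text
t: 24.67
eef_pos: [424.3, -161.5, 24.7]
tcp_rot: [-3.141, 0.0, -0.292]
ft_force: [0.4, 0.1, -1.7]
opening: 0.144
grip_force: 30.0
```

```bash
python3 - <<'E'
from h import *
s=env.state();print(s["t"],s["eef_pos"],np.degrees(s["tcp_rot"]),s["ft_force"])
print(rel(445,-110,40,60))
E
```

```text
24.6667 [ 424.32515743 -161.49038226   24.67387855] [-1.79992630e+02  4.36848666e-03 -1.67227053e+01] [ 0.41535148  0.06331525 -1.65576541]
[  5.  -55.3 -15.3 -76.7]
```

>>> step_arm --plan '[[[0, 0, -8, 0, -1], [0, -4, -18, -4, -1], [2, -9, -20, -10, -1], [3, -15, -20, -17, -1], [4, -21, -20, -24, -1], [5, -27, -20, -31, -1], [5, -33, -20, -38, -1], [5, -38, -20, -44, -1]]]'

```text
t: 25.33
eef_pos: [441.3, -126.5, 45.2]
tcp_rot: [3.141, -0.001, 0.483]
ft_force: [0.4, -1.0, -0.2]
opening: 0.147
grip_force: 30.0
```

>>> step_arm --plan '[[[0, 0, 0, -7, -1], [0, 0, 0, -14, -1], [0, 0, 0, -21, -1], [0, 0, 0, -28, -1], [0, 0, 0, -35, -1], [0, 0, 0, -41, -1], [0, 0, 0, -43, -1], [0, 0, 0, -43, -1]]]'

```text
t: 26.0
eef_pos: [441.1, -126.8, 45.1]
tcp_rot: [3.141, -0.0, 1.228]
ft_force: [1.2, -0.5, -1.4]
opening: 0.147
grip_force: 30.0
```

```bash
python3 - <<'E'
from h import *
s=env.state();print(s["t"],s["eef_pos"],np.degrees(s["tcp_rot"]),s["ft_force"])
def c(n,x0,y0,x1,y1,s):
    im=np.mean([env.read_camera(n) for _ in range(4)],0)[y0:y1,x0:x1]
    im=np.clip((im-30)*1.6,0,255).astype(np.uint8)
    return cv2.resize(im,None,fx=s,fy=s,interpolation=cv2.INTER_CUBIC)
a=c("top",292,148,342,205,8); b=c("scene",236,140,286,197,8)
cv2.imwrite("pics/ts7.png",np.hstack([a,b]))
E
```

```text
26.0 [ 441.06253072 -126.83579984   45.12220554] [ 1.79952405e+02 -1.77134077e-03  7.03855851e+01] [ 1.20216299 -0.52149736 -1.42732565]
```

View pics/ts7.png

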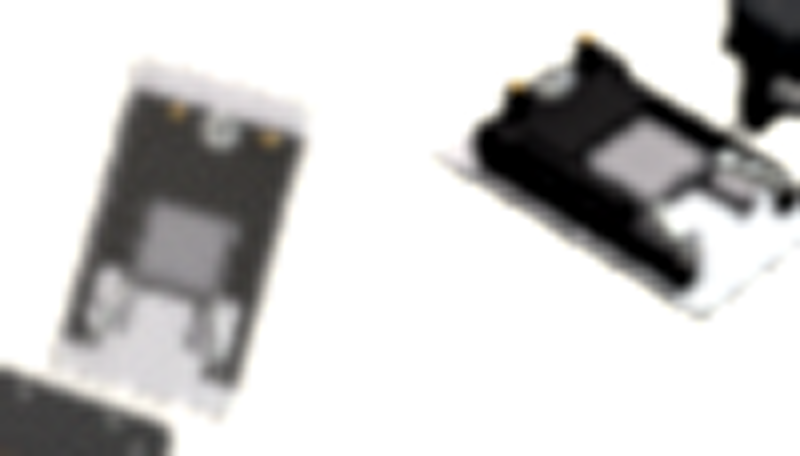

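Pic: the pack sits in the head, rear edge at about (178,288) in the left panel, pawl noses at (110,285) and (222,310) on either side. I check numerically that the rear edge is square before setting the lifter down.

```bash
python3 - <<'E'
from h import *
np.set_printoptions(suppress=True,precision=1,linewidth=200)
im=np.mean([env.read_camera("top") for _ in range(10)],0).mean(2).astype(np.float32)
c=np.array([601.5,-214.2]); 
c=np.array([599.8,-216.0]);w=np.radians(-16.8);u=np.array([np.cos(w),np.sin(w)]);n=np.array([-u[1],u[0]])
A=np.arange(-45,15,.5);L=np.arange(-8,8.1,2);E=[]
for l in L:
    q=proj("top",[[*(c+u*a+n*l),17] for a in A]).astype(np.float32)
    v=cv2.remap(im,q[:,0],q[:,1],cv2.INTER_CUBIC).ravel(); g=np.gradient(v); k=np.r_[30:90]; i=k[g[k].argmin()]
    ww=np.clip(-g[i-6:i+7],0,None); E.append((A[i-6:i+7]*ww).sum()/ww.sum())
    if l in(-8,0,8): print(l,v[::6])
E=np.array(E);print(E,"yaw dev deg",np.degrees(np.arctan(np.polyfit(L,E,1)[0])))
E
```

```text
-8.0 [164.8 157.7 146.1 145.2 149.5 147.7 133.5 108.1 101.6 114.2 122.4 124.7 123.9 124.  124.3 124.4 121.1 106.1  81.9  69.9]
0.0 [166.1 165.7 165.6 165.8 166.1 164.5 149.9 120.2 104.2 113.5 122.7 124.9 124.7 124.6 124.5 124.8 122.4 107.2  83.5  70. ]
8.0 [165.4 164.8 163.6 164.4 165.2 161.9 143.5 112.2 102.2 114.2 122.9 124.6 124.8 124.  124.2 124.6 121.3 106.   82.4  68.8]
[-26.2 -25.1 -25.3 -25.4 -25.7 -26.  -24.8 -25.3 -25.7] yaw dev deg 0.787522937541302
```

Rear edge is square (0.8°), and the hood-to-rear distance of about 32 mm matches the latched position. Standing the lifter down.

>>> step_arm --plan '[[[0, 0, 5, 0, -1], [0, 0, 12, 0, -1], [0, 0, 18, 0, -1], [0, 0, 22, 0, -1], [0, 0, 24, 0, -1], [0, 0, 25.5, 0, -1], [0, 0, 26.3, 0, -1], [0, 0, 26.3, 0, -1]]]'

```text
t: 27.57
eef_pos: [440.4, -126.6, 18.6]
tcp_rot: [-3.141, -0.0, 1.227]
ft_force: [-1.4, -0.5, 4.5]
opening: 0.146
grip_force: 30.0
```

>>> step_arm --plan '[[[0, 0, 0.2, 0, -1], [0, 0, 0.2, 0, -0.6], [0, 0, 0.2, 0, -0.4], [0, 0, 0.2, 0, 0], [0, 0, 0.2, 0, 0.5], [0, 0, 0.2, 0, 1], [0, 0, 0.2, 0, 1], [0, 0, 0.2, 0, 1]]]'

```text
t: 28.23
eef_pos: [440.6, -126.7, 18.1]
tcp_rot: [-3.142, -0.0, 1.227]
ft_force: [0.4, 0.2, -0.1]
opening: 0.563
grip_force: 0.0
```

>>> step_arm --plan '[[[0, 0, 0, 0, 1], [0, 0, 0, 0, 1], [0, 0, 0, 0, 1], [0, 0, 0, 0, 1], [0, 0, 0, 0, 1], [0, 0, 0, 0, 1], [0, 0, 0, 0, 1], [0, 0, 0, 0, 1]]]'

```text
t: 28.9
eef_pos: [440.6, -126.7, 18.1]
tcp_rot: [3.142, -0.0, 1.227]
ft_force: [-0.3, 0.1, 0.4]
opening: 0.999
grip_force: 0.0
```

>>> step_arm --plan '[[[0, 0, -10, 0, 1], [0, 0, -30, 0, 1], [0, 0, -60, 0, 1], [0, 0, -90, 0, 1], [0, 0, -120, 0, 1], [0, 0, -150, 0, 1], [0, 0, -170, 0, 1], [0, 0, -180, 0, 1]]]'

```text
t: 29.57
eef_pos: [441.1, -126.9, 200.8]
tcp_rot: [3.138, 0.0, 1.227]
ft_force: [-0.5, -0.3, -0.6]
opening: 1.0
grip_force: 0.0
```

>>> step_arm --plan '[[[0, 0, 0, 0, 1], [0, 0, 0, 0, 1], [0, 0, 0, 0, 1]]]'

```text
t: 29.82
eef_pos: [440.2, -126.5, 197.2]
tcp_rot: [-3.14, -0.0, 1.227]
ft_force: [-0.7, -0.1, 0.6]
opening: 1.003
grip_force: 0.0
```

```bash
python3 - <<'E'
from h import *
s=env.state();print(s["t"],s["eef_pos"],np.abs(s["qvel"]).max())
# lifter still standing? dark grip top expected at (440,-126,52), sole around it
im=env.read_camera("scene").mean(2)
for P in ([440.6,-126.7,50],[440.6,-126.7,30],[455,-85,4],[470,-45,3],[490,-100,0]):
    q=proj("scene",[P])[0]; print(P,q.round(),im[int(q[1]),int(q[0])].round())
print(env.job_done())
E
```

```text
29.8167 [ 440.15012827 -126.50464808  197.24273515] 0.010940170104626225
[440.6, -126.7, 50] [312. 190.] 80.0
[440.6, -126.7, 30] [311. 196.] 23.0
[455, -85, 4] [298. 214.] 107.0
[470, -45, 3] [286. 224.] 121.0
[490, -100, 0] [287. 206.] 209.0
the job is handed in; nothing more can be done
None
```

The long pack is in the charging cradle, pressed solid at about 7.5 N. The force on backing off and its measured position both show it latched, though I judged the two pawls from those readings rather than seeing them clearly. The lifter is back on the bench clear of the cradle, and the job was handed in at 29.8 s of the 70 s allowed.

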